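# Park the sliding canister tray at its marker

## Robot

A 6-joint arm with a two-finger parallel gripper is mounted at the origin on the work surface. World frame = base frame: x ahead of the robot, y to its left, z up, the work surface at z = 0. Lengths are in m, angles in rad, forces in N, time in s.
With the tool pointing down it reaches from about 0.275 to 0.725 m from the base axis. Payload 5.6 kg.
Tool frame: the origin (TCP) lies at the very end of the fingers, on their centre line; the grasp point (between the pads) lies 19 mm behind it; z points along the fingers, y is the direction in which the jaws open and shut (so a half turn about z gives the same grasp; the last joint's range is limited). The gripper opens to 85 mm and grips with 20 to 120 N. Pads are 22 mm wide; open, the fingers measure 114 mm over their backs; the gripper's body (76 mm by 85 mm) begins 54 mm behind the grasp point. The pads swing forward as they close: fully open they stand 13 mm farther back than shut.
Start: joints at [-0.909, 0.255, 0.108, 0, -1.424, -0.285], TCP at [0.202, -0.511, 0.231] pointing down, gripper open.
Joint ranges: [-2.95, 2.95], [-1.21, 1.97], [-1.09, 1.5], [-2.87, 1.71], [-2.94, -0.07], [-3.05, 3.05]. Speed limits (rad/s): [2.57, 2.57, 3.14, 3.14, 3.14, 3.14].

## Interface

Orientations are given as a 3x3 rotation matrix whose columns are the frame's x, y, z axes.
In Python, from bench import arm gives the robot as it stands.
- The arm moves only by the tool jog_arm, never from a script. Its argument "commands" is a list of rows, each a list of 3 entries, a list of its own where there are three numbers: the closure, from -1 (fully open) to 1 (shut), so that 0 is half open, then the shift along the tool's x, y, z in units of 0.8 m (1.0 is 0.8 m), then the turn about the tool's z in units of 360 degrees (1.0 is 360 degrees). A call has exactly 10 rows; each row is the pose to reach, as a shift and turn from the pose measured when the call began, along the tool's axes at that moment, turning the shorter way round; what a row does not reach only later rows make up. A row lasts 1/10 s, in which the tool goes at most 50 mm and 8.59 degrees, less where a joint would pass 70% of its speed; a pose out of reach is approached as far as the arm can. A call with a number of a shift or a turn outside -1 to 1 is refused whole. A call with a gripper value outside its range is refused whole. The fingers move at their own pace and stop on an object; "newtons" is the grip in N (left out, the last holds). Time passes only in rows, so rows that repeat a pose let the fingers close, or fill a call up. It gives the time, the measured TCP pose, the force and the opening at its end, in the units of the state.
- arm.observe(): the state, without advancing time (a new reading comes with each control period).
- arm.capture(name): name is "scene" or "side" or "wrist"; returns (picture, depth): 420x560x3 uint8, red, green, blue; 420x560 float32, m along the optical axis (not along the pixel's ray), 0 where there is no reading.
- arm.camera_info(name): a dict with "K" (3x3 intrinsics, pixels), "R" (3x3) and "t" (3): a world point X has camera coordinates R X + t; the wrist camera has in their place "tool_from_camera" (4x4, takes a point from camera to tool coordinates, whose origin is the TCP and whose axes are the flange's). Camera axes: x right, y down, z forward; pixel columns grow to the right and rows downward; lengths in m; the calibration is good to about 2 mm. A picture is of the moment at which its call begins: read the wrist's pose just before it. camera_info takes no time and is no camera call.
- arm.sign_off(): hands the job in, once; it reports no verdict.
Trained networks look in the newest picture that a camera, given by its name, has taken for a name from the list of things; names that differ only in an ending like _2 or _b are one class to them, and where a whole thing is asked for, a point or a joint stands for the part that bears it (a point fixed in the world has none). Each returns a list of dicts, best first, with "score" (0 to 1); they miss things now and then, are a little off and sometimes report something else, mostly with a low value. They report only what shows in the picture. A call takes as long as a camera call.
- arm.masks_of(camera, label): "pixels" (420x560 bool, what is visible of it) and "point" ([column, row] in pixels, amid what is visible of it).
The state is a dict: "time": time; "q": joint angles; "qvel": joint speeds; "joint_efforts": joint torques, N m; "position": TCP position; "tcp_rot": TCP orientation; "wrist_force": force on the tool from outside, world axes, zero at the start; "wrist_torque": the same for the moment, N m; "grip_width": finger opening in m.
Only numpy, scipy, OpenCV 4.12 (cv2) and the standard library are available. Lean on these libraries where they do the work, as an engineer would, in place of code of your own. Each camera call takes 0.05 s, during which the arm holds its last target. There are 200 camera calls.

## Task

Slide the heavy canister tray along its runner until its pointer stands opposite the fixed wedge marker, and leave it there at rest with nothing touching it. It runs very freely, so push and brake it gently by the springy pads between the canisters, without knocking it, pressing on the lids or the mat, or letting the tray run into the cross-bar stop or back into the rubber stop at its other end. Leave the mug, the bottle and the jar alone.

Things in the scene. Friction and masses are not known exactly. Their poses are not given: they have to be found in the camera images.
- runner: Fixed aluminium base plate 120 x 884 mm (x, y) with two steel rails, top of rails 28 mm above the counter. Origin: centre of its underside, on the counter. Its y axis is the direction in which the tray slides; position and yaw differ from run to run.
- tray: Wooden tray 140 x 460 mm (x, y), top 42 mm over the counter, sliding along the runner's y at x = 0. Origin: on the counter under its centre; axes as the runner's. At rest at y = -0.17 to -0.11 in the runner's frame at the start; strikes the rubber stop at -0.20. Loaded mass 4.3 kg nominal (real 0.75 to 1.35 times), viscous drag 0.7 N per m/s, dry friction 0.01 N (coasts, time constant 6 s).
- pointer (a point): Tip of the small dark pointer on the tray's far (+x) edge, at x = +81 mm, y = 0 in the tray's frame, 42 mm above the counter.
- left_face (a point): Middle of the face of the spring pad at the tray's +y end, 90 mm above the counter, at y = +100 mm in the tray's frame when free. The black pad, 100 mm wide (x), 54 to 110 mm above the counter, stands 20 mm out of the white canister behind it and yields 18 mm in y: 250 N/m, no preload, 2 N per m/s, so the tray rebounds with 0.9 of its speed. Pushing +y on it drives the tray to the marker.
- right_face (a point): The same on the opposite, equal pad at the tray's -y end, at y = -100 mm in the tray's frame; pushing -y on it brakes the tray. The free faces are 200 mm apart, with empty space between them down to a mat whose top is 45 mm above the counter. Canisters 130 x 110 mm (x, y), 124 mm above the counter, with lids (114 x 94 mm) 138 mm; pads and canisters too wide to grip. Do not touch mat or lids.
- stop: Fixed bar beside the runner with the marker wedge and a steel cross-bar stop, 62 mm high, over the runner; its place along the runner varies. Origin: on the counter, on the runner's centre line, abreast of the wedge; axes as the runner's. The tray's centre must come to this y. The cross-bar's near face is at y = +270 mm: the tray's end (230 mm from its centre) strikes it 40 mm past the mark.
- mark (a point): Tip of the dark wedge marker on the stop, at x = +90 mm, y = 0 in the stop's frame, 42 mm above the counter; the pointer must face it (same y in the runner's frame).
- mug: Blue mug, radius 40, height 95 mm, loose on the counter beyond the runner. Origin: centre of its underside.
- oil: Green oil bottle, radius 32, height 210 mm, loose, beyond the runner. Origin: centre of its underside.
- jar: Amber jar, radius 36, height 100 mm, loose on the counter beyond the runner. Origin: centre of its underside.

How it is judged:
By the outcome, as a careful person would: the job done as asked, in the order asked, and still so for the second after the job is handed in, with the robot touching nothing.
It also fails if it takes over 40 s, if anything falls off the work surface, if the arm or the gripper's body presses on something with over 40 N, if the wrist force passes 120 N, or if a joint passes its speed limit or range.

## Working session

There is one attempt and no reset: what is moved stays moved. The work goes in short steps, Python scripts to look and compute and a tool call to move; the robot and the scene stay as the last step left them, time stands still between calls to the robot, and variables do not carry over. Pictures are saved under pics/ and viewed, about 8 in all and at most 12, crops included, and the job is handed in when it is done.

Besides the shell and the picture viewer there is one more tool, called as name(argument=value, ...) on one line, values as JSON. jog_arm: Moves the arm, as the interface text tells. Shifts and turns lie within -1 to 1; 1 stands for 0.8 m of shift or 360 degrees of turn. Its arguments: {"type":"object","properties":{"commands":{"type":"array","items":{"type":"array"}},"newtons":{"type":"number"}},"required":["commands"]}

```bash
ls; mkdir -p pics; python3 - <<'E'
from bench import arm
import cv2,numpy as np
s=arm.observe()
print({k:np.round(v,3).tolist() for k,v in s.items()})
for c in("scene","side"):
    p,d=arm.capture(c); cv2.imwrite(f"pics/{c}0.png",p[:,:,::-1])
    i=arm.camera_info(c); print(c,np.round(i["K"],1).tolist(),np.round(i["R"],3).tolist(),np.round(i["t"],3).tolist())
    for l in("tray","pointer","mark","left_face","right_face","stop","runner"):
        print(l,[(round(m["score"],2),np.round(m["point"]).tolist(),int(m["pixels"].sum())) for m in arm.masks_of(c,l)[:3]])
E
```

```text
pics
{'time': 0.0, 'q': [-0.909, 0.256, 0.107, -0.0, -1.424, -0.285], 'qvel': [-0.001, 0.0, 0.001, 0.001, -0.001, -0.0], 'joint_efforts': [0.001, -38.664, 23.794, 5.365, -0.006, -0.0], 'position': [0.202, -0.511, 0.23], 'tcp_rot': [[-0.93, -0.368, -0.001], [-0.368, 0.93, 0.002], [0.0, 0.002, -1.0]], 'wrist_force': [0.524, 0.142, 0.678], 'wrist_torque': [-0.008, 0.039, 0.02], 'grip_width': 0.086}
scene [[403.8, 0.0, 281.3], [0.0, 403.8, 213.6], [0.0, 0.0, 1.0]] [[-0.422, 0.907, -0.004], [0.864, 0.401, -0.303], [-0.273, -0.132, -0.953]] [0.341, -0.455, 1.033]
tray [(0.64, [309.0, 188.0], 16221)]
pointer [(0.71, [309.0, 186.0], 16359), (0.31, [362.0, 196.0], 695)]
mark [(0.93, [518.0, 269.0], 4050)]
left_face [(0.64, [361.0, 195.0], 631)]
right_face [(0.59, [255.0, 174.0], 704)]
stop [(0.62, [517.0, 269.0], 4051)]
runner [(0.69, [349.0, 197.0], 24795)]
side [[410.8, 0.0, 278.0], [0.0, 410.8, 210.3], [0.0, 0.0, 1.0]] [[-0.831, -0.557, -0.005], [-0.394, 0.594, -0.701], [0.393, -0.58, -0.713]] [0.449, 0.363, 0.474]
tray [(0.84, [309.0, 287.0], 24601), (0.34, [211.0, 197.0], 2554)]
pointer [(0.85, [304.0, 286.0], 24322)]
mark [(0.71, [181.0, 376.0], 2397)]
left_face [(0.61, [296.0, 287.0], 448), (0.54, [129.0, 268.0], 2867)]
right_face [(0.91, [337.0, 200.0], 1621)]
stop [(0.82, [181.0, 371.0], 2435)]
runner [(0.97, [302.0, 298.0], 27096)]
```

View pics/scene0.png

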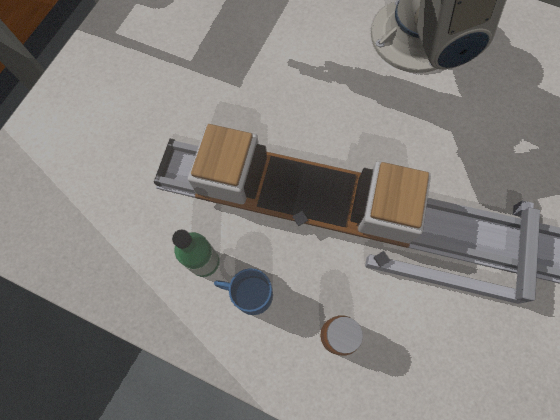

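View pics/side0.png

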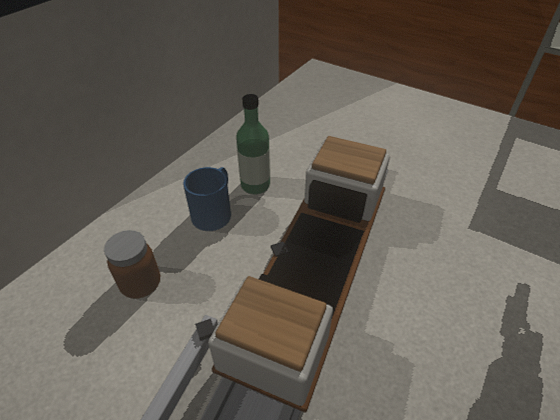

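The scene view shows the tray pointer near (301,218) and the wedge near (382,259), with the cross-bar at about (528,250). The side view shows the pointer at (277,248) and the wedge at (205,327). Next I measure the lids and both dark tips.

```bash
cat > h.py <<'E'
from bench import arm
import cv2,numpy as np
def cloud(c):
    p,d=arm.capture(c); i=arm.camera_info(c); K,R,t=i["K"],np.array(i["R"]),np.array(i["t"])
    v,u=np.mgrid[:420,:560]
    C=np.stack([(u-K[0][2])/K[0][0]*d,(v-K[1][2])/K[1][1]*d,d],-1)
    W=(C-t)@R; W[d==0]=np.nan
    return p,W
def ray(c,u,v,z):
    i=arm.camera_info(c); R,t=np.array(i["R"]),np.array(i["t"])
    r=R.T@np.linalg.solve(i["K"],[u,v,1]); o=-R.T@t
    return o+r*(z-o[2])/r[2]
def lids(c):
    p,W=cloud(c); m=(abs(W[...,2]-.138)<.006)
    n,l,s,ce=cv2.connectedComponentsWithStats(cv2.erode(m.astype(np.uint8),np.ones((2,2))))
    out=[]
    for k in range(1,n):
        if s[k,4]>800:
            X=W[l==k]; r=cv2.minAreaRect((X[:,:2]*1000).astype(np.float32)); out.append((np.round(ce[k]),s[k,4],np.round(np.array(r[0]),1),np.round(r[1],1),round(r[2],2),round(float(np.median(X[:,2])),4)))
    return p,W,out
E
python3 - <<'E'
from h import *
crops=[]
for c,a,b in(("scene",(301,218),(382,259)),("side",(277,248),(205,327))):
    p,W,o=lids(c)
    for x in o: print(c,*x)
    for u,v in(a,b):
        print(c,(u,v),np.round(ray(c,u,v,.042),4),"depth",np.round(W[v,u],4))
        crops.append(cv2.resize(p[v-18:v+18,u-24:u+24,::-1],(384,288),interpolation=cv2.INTER_CUBIC))
cv2.imwrite("pics/crops.png",np.vstack([np.hstack(crops[:2]),np.hstack(crops[2:])]))
E
```

```text
scene [222. 155.] 2441 [ 553.4 -244.5] [111.6  90.8] 11.02 0.1388
scene [401. 195.] 2712 [486.5  97.8] [111.1  93.1] 11.51 0.1385
scene (301, 218) [ 0.5796 -0.0609  0.042 ] depth [ 0.5802 -0.0607  0.044 ]
scene (382, 259) [0.5898 0.123  0.042 ] depth [0.5908 0.1225 0.0454]
side [350. 159.] 2068 [ 549.5 -243. ] [110.7  92. ] 10.98 0.1386
side [272. 322.] 6066 [483.1  99.1] [111.8  92.4] 10.78 0.1388
side (277, 248) [ 0.585  -0.0629  0.042 ] depth [ 0.5836 -0.0609  0.045 ]
side (205, 327) [0.5898 0.1204 0.042 ] depth [0.5882 0.1215 0.0454]
```

View pics/crops.png

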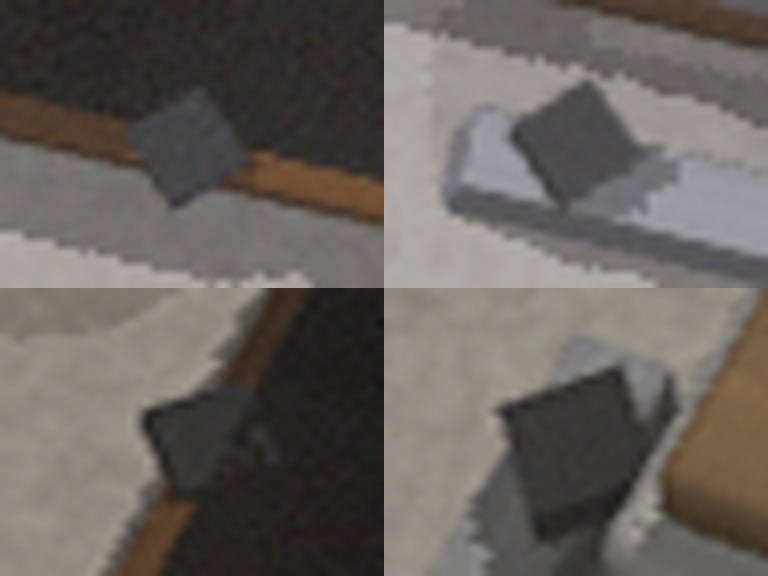

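The two diamonds lie about 179 mm apart along the runner. The runner yaw is about 11.0° and the tray centre is about (0.518, -0.073). I'll move above the gap between the canisters with the gripper open.

jog_arm(commands=[[-1,[-0.574,0.389,0],0.0294],[-1,[-0.574,0.389,0],0.0294],[-1,[-0.574,0.389,0],0.0294],[-1,[-0.574,0.389,0],0.0294],[-1,[-0.574,0.389,0],0.0294],[-1,[-0.574,0.389,0],0.0294],[-1,[-0.574,0.389,0],0.0294],[-1,[-0.574,0.389,0],0.0294],[-1,[-0.574,0.389,0],0.0294],[-1,[-0.574,0.389,0],0.0294]])

```text
time: 1.9
position: [0.4822, -0.1003, 0.2317]
tcp_rot: [[-0.982, -0.191, 0.001], [-0.191, 0.982, -0.0], [-0.001, -0.0, -1.0]]
wrist_force: [1.2, -0.7, -0.4]
grip_width: 0.086
```

jog_arm(commands=[[-1,[-0.03,0.03,0],0],[-1,[-0.051,0.05,0],0],[-1,[-0.051,0.05,0],0],[-1,[-0.051,0.05,0.04],0],[-1,[-0.051,0.05,0.08],0],[-1,[-0.051,0.05,0.12],0],[-1,[-0.051,0.05,0.155],0],[-1,[-0.051,0.05,0.18],0],[-1,[-0.051,0.05,0.195],0],[-1,[-0.051,0.05,0.195],0]])

```text
time: 2.9
position: [0.5135, -0.0538, 0.0745]
tcp_rot: [[-0.982, -0.191, -0.002], [-0.191, 0.982, -0.0], [0.002, -0.0, -1.0]]
wrist_force: [0.8, 0.2, 0.4]
grip_width: 0.0852
```

```bash
python3 - <<'E'
from h import *
ims=[]
for c in("scene","side"):
    p,W,o=lids(c); print(arm.observe()["time"])
    for x in o: print(c,*x)
    ims.append(p[60:360,120:520,::-1])
cv2.imwrite("pics/two.png",np.hstack(ims))
E
```

```text
2.95
scene [222. 155.] 2463 [ 553.2 -244.2] [112.   90.6] 11.05 0.1388
scene [401. 195.] 2703 [486.2  97.6] [111.9  93.2] 11.32 0.1385
3.0
side [272. 322.] 6080 [483.2  98.7] [111.7  92.6] 10.98 0.1388
```

View pics/two.png

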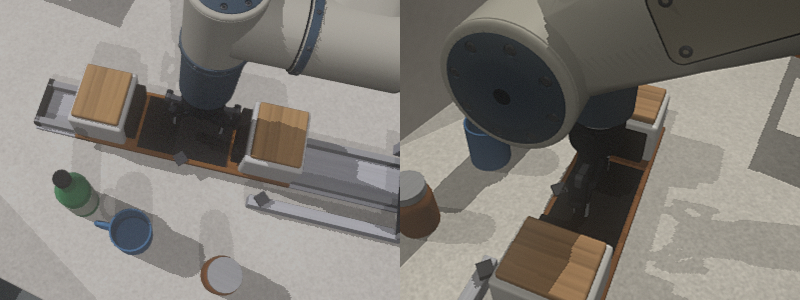

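The gripper stands in the gap with its finger backs clear of both pads, and the scene camera sees both lids, the pointer and the wedge. I'll lower it slightly and push gently at about 30 mm/s.

jog_arm(commands=[[-1,[0,0.01,0.005],0],[-1,[0,0.0188,0.01],0],[-1,[0,0.0225,0.015],0],[-1,[0,0.0263,0.015],0],[-1,[0,0.03,0.015],0],[-1,[0,0.0338,0.015],0],[-1,[0,0.0375,0.015],0],[-1,[0,0.0413,0.015],0],[-1,[0,0.045,0.015],0],[-1,[0,0.0488,0.015],0]])

```text
time: 4.0
position: [0.5079, -0.0149, 0.0647]
tcp_rot: [[-0.982, -0.191, 0.003], [-0.191, 0.982, -0.0], [-0.002, -0.001, -1.0]]
wrist_force: [0.1, -0.7, -0.2]
grip_width: 0.0852
```

```bash
cat > m.py <<'E'
from h import *
E=np.array([-.1913,.9815])
C0=np.array([519.8,-73.3]) # scene-frame tray centre at start (mm)
def s_tray(o): return float(np.mean([(x[2]-C0)@E for x in o])) # both lids
def show():
    t=arm.observe()["time"]; p,W,o=lids("scene"); s=arm.observe()
    tool=(np.array(s["position"][:2])*1000-[518.1,-72.6])@E
    tr=s_tray(o) if len(o)==2 else [ (x[2]-C0)@E for x in o]
    print("t",round(t,2),"tray",np.round(tr,2),"tool",round(tool,2),"z",round(s["position"][2],4),"F_y",round(np.array(s["wrist_force"][:2])@E,2),"Fz",round(s["wrist_force"][2],2),[x[3].tolist() for x in o])
    return p
E
python3 -c "
from m import *
show();show()"
```

```text
t 4.0 tray 18.16 tool 58.9 z 0.0647 F_y 0.68 Fz -0.04 [[111.6, 91.4], [112.1, 93.2]]
t 4.05 tray 20.69 tool 58.68 z 0.0647 F_y -0.25 Fz 0.16 [[112.0, 90.5], [111.1, 93.8]]
```

jog_arm(commands=[[-1,[0,0.003,0],0],[-1,[0,0.006,0],0],[-1,[0,0.009,0],0],[-1,[0,0.012,0],0],[-1,[0,0.015,0],0],[-1,[0,0.018,0],0],[-1,[0,0.021,0],0],[-1,[0,0.024,0],0],[-1,[0,0.027,0],0],[-1,[0,0.03,0],0]])

```text
time: 5.1
position: [0.5033, 0.0089, 0.0647]
tcp_rot: [[-0.981, -0.192, 0.003], [-0.192, 0.981, -0.0], [-0.002, -0.001, -1.0]]
wrist_force: [0.1, -0.2, 0.3]
grip_width: 0.0851
```

```bash
python3 -c "
from m import *
p=show();cv2.imwrite('pics/c1.png',p[:,:,::-1]);show()"
```

```text
t 5.1 tray 71.02 tool 83.13 z 0.0647 F_y 0.71 Fz -0.91 [[111.2, 91.2], [111.6, 92.9]]
t 5.15 tray 73.47 tool 82.95 z 0.0647 F_y -0.02 Fz -0.62 [[111.7, 90.9], [111.2, 93.6]]
```

jog_arm(commands=[[-1,[0,0.0025,0],0],[-1,[0,0.005,0],0],[-1,[0,0.0075,0],0],[-1,[0,0.01,0],0],[-1,[0,0.0125,0],0],[-1,[0,0.015,0],0],[-1,[0,0.0175,0],0],[-1,[0,0.02,0],0],[-1,[0,0.0225,0],0],[-1,[0,0.025,0],0]])

```text
time: 6.2
position: [0.4994, 0.0288, 0.0647]
tcp_rot: [[-0.981, -0.192, 0.003], [-0.192, 0.981, -0.0], [-0.003, -0.001, -1.0]]
wrist_force: [-0.1, 0.0, -0.4]
grip_width: 0.0857
```

```bash
python3 -c "
from m import *
p=show();cv2.imwrite('pics/c2.png',p[:,:,::-1])
def cen(f,u,v,h=9):
    g=cv2.cvtColor(cv2.imread(f),cv2.COLOR_BGR2GRAY)[v-h:v+h,u-h:u+h]
    th,m=cv2.threshold(g,0,255,cv2.THRESH_BINARY_INV+cv2.THRESH_OTSU)
    n,l,s,c=cv2.connectedComponentsWithStats(m); k=l[h,h]
    print(th,s[k],c[k]+[u-h,v-h],np.round(ray('scene',*(c[k]+[u-h,v-h]),.0445)*1000,1)); 
for f in('scene0','c1','c2'): cen('pics/'+f+'.png',382,259)
c=lambda f:cv2.resize(cv2.imread(f)[205:270,285:405],(780,422),interpolation=cv2.INTER_CUBIC)
cv2.imwrite('pics/c2z.png',c('pics/c2.png'))
"
```

```text
t 6.2 tray 113.48 tool 103.31 z 0.0647 F_y 0.11 Fz 0.51 [[112.1, 91.2], [112.6, 92.9]]
105.0 [  0   1  18  17 174] [381.08045977 259.44827586] [592.1 121.3  44.5]
114.0 [  0   1  18  17 174] [381.08045977 259.44827586] [592.1 121.3  44.5]
112.0 [  0   1  18  17 175] [381.06857143 259.41142857] [592.1 121.2  44.5]
```

View pics/c2z.png

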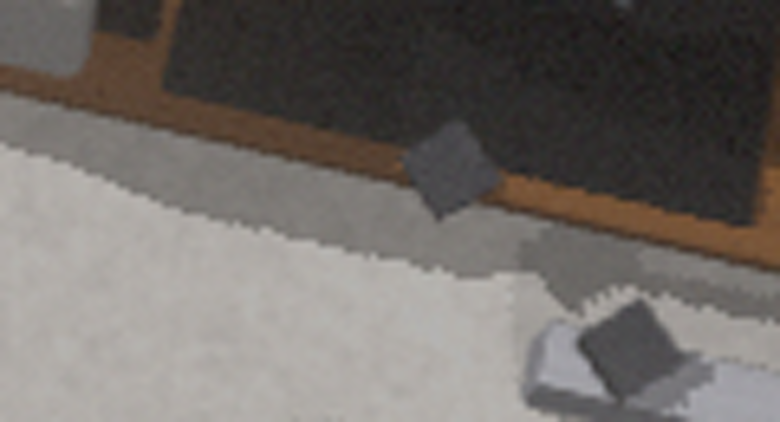

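```bash
python3 -c "
from m import *
f=lambda x,y:((x+.5)/6.5-.5+285,(y+.5)/6.5-.5+205)
S=lambda x,y,z:(ray('scene',*f(x,y),z)[:2]*1000-C0)@E
for z in(.042,.045): print(z,'ptr c',S(450,169,z),'mark c',S(631,349,z),'ptr tip',S(440,217,z),'mark tip',S(640,300,z))
"
```

```text
0.042 ptr c 112.79504537380915 mark c 178.32234324383768 ptr tip 112.68379085462396 mark tip 178.4446893523366
0.045 ptr c 112.46340979002993 mark c 177.74691739567027 ptr tip 112.3525691864117 mark tip 177.86880832302933
```

Pointer and wedge were about 65.6 mm apart at t=6.2, so the goal is a tray reading of 179.1. The fitted mass is about 4.5 kg. I'll let the tray coast with the tool following slowly.

jog_arm(commands=[[-1,[0,0.002,0],0],[-1,[0,0.004,0],0],[-1,[0,0.006,0],0],[-1,[0,0.008,0],0],[-1,[0,0.01,0],0],[-1,[0,0.012,0],0],[-1,[0,0.014,0],0],[-1,[0,0.016,0],0],[-1,[0,0.018,0],0],[-1,[0,0.02,0],0]])

```text
time: 7.25
position: [0.4963, 0.0448, 0.0647]
tcp_rot: [[-0.981, -0.192, 0.003], [-0.192, 0.981, -0.0], [-0.003, -0.001, -1.0]]
wrist_force: [-0.5, 0.3, 0.6]
grip_width: 0.0854
```

```bash
python3 -c "
from m import *
show()"
```

```text
t 7.25 tray 145.72 tool 119.61 z 0.0647 F_y 0.54 Fz 0.26 [[112.0, 91.2], [111.7, 93.6]]
```

jog_arm(commands=[[-1,[0,0.0014,0],0],[-1,[0,0.0028,0],0],[-1,[0,0.0042,0],0],[-1,[0,0.0056,0],0],[-1,[0,0.007,0],0],[-1,[0,0.0084,0],0],[-1,[0,0.0098,0],0],[-1,[0,0.0112,0],0],[-1,[0,0.0126,0],0],[-1,[0,0.0138,0],0]])

```text
time: 8.3
position: [0.4941, 0.0559, 0.0647]
tcp_rot: [[-0.981, -0.192, 0.003], [-0.192, 0.981, 0.0], [-0.003, -0.0, -1.0]]
wrist_force: [0.2, 0.4, -0.6]
grip_width: 0.0853
```

```bash
python3 -c "
from m import *
show()"
```

```text
t 8.3 tray 171.15 tool 130.83 z 0.0647 F_y -0.26 Fz 0.4 [[111.8, 91.3], [112.4, 93.1]]
```

jog_arm(commands=[[-1,[0,0.0012,0],0],[-1,[0,0.0024,0],0],[-1,[0,0.0036,0],0],[-1,[0,0.0048,0],0],[-1,[0,0.006,0],0],[-1,[0,0.0072,0],0],[-1,[0,0.0085,0],0],[-1,[0,0.01,0],0],[-1,[0,0.0125,0],0],[-1,[0,0.016,0],0]])

```text
time: 9.35
position: [0.4916, 0.0687, 0.0647]
tcp_rot: [[-0.981, -0.192, 0.003], [-0.192, 0.981, 0.0], [-0.003, -0.0, -1.0]]
wrist_force: [-0.1, 0.1, -0.3]
grip_width: 0.0854
```

```bash
python3 -c "
from m import *
show();show();show()"
```

```text
t 9.35 tray 180.02 tool 144.11 z 0.0647 F_y 0.97 Fz -0.2 [[112.6, 91.4], [111.3, 94.1]]
t 9.4 tray 179.93 tool 143.94 z 0.0647 F_y -0.22 Fz -0.19 [[111.8, 91.2], [111.9, 93.6]]
t 9.45 tray 179.86 tool 143.82 z 0.0647 F_y 0.31 Fz -0.01 [[111.4, 91.2], [110.9, 94.0]]
```

The tray is almost at rest about 0.8 mm past the goal. I'll centre the tool in the gap, touching nothing, and check.

jog_arm(commands=[[-1,[0,0.004,0],0],[-1,[0,0.009,0],0],[-1,[0,0.014,0],0],[-1,[0,0.019,0],0],[-1,[0,0.024,0],0],[-1,[0,0.029,0],0],[-1,[0,0.034,0],0],[-1,[0,0.039,0],0],[-1,[0,0.042,0],0],[-1,[0,0.044,0],0]])

```text
time: 10.5
position: [0.4848, 0.1036, 0.0647]
tcp_rot: [[-0.981, -0.193, 0.003], [-0.193, 0.981, 0.0], [-0.003, -0.0, -1.0]]
wrist_force: [0.8, -0.4, 0.7]
grip_width: 0.0856
```

```bash
python3 -c "
from m import *
show();show();p=show()
cv2.imwrite('pics/c3.png',p[:,:,::-1])
cv2.imwrite('pics/c3z.png',cv2.resize(p[220:275,345:415,::-1],(770,605),interpolation=cv2.INTER_CUBIC)[:600])"
```

```text
t 10.5 tray 179.74 tool 179.36 z 0.0647 F_y 0.48 Fz 0.54 [[111.6, 91.3], [111.3, 93.4]]
t 10.55 tray 179.96 tool 179.18 z 0.0647 F_y -0.3 Fz -0.01 [[111.6, 91.2], [111.2, 93.9]]
t 10.6 tray 180.1 tool 179.06 z 0.0647 F_y -0.13 Fz 0.3 [[111.5, 91.1], [112.0, 93.6]]
```

View pics/c3z.png

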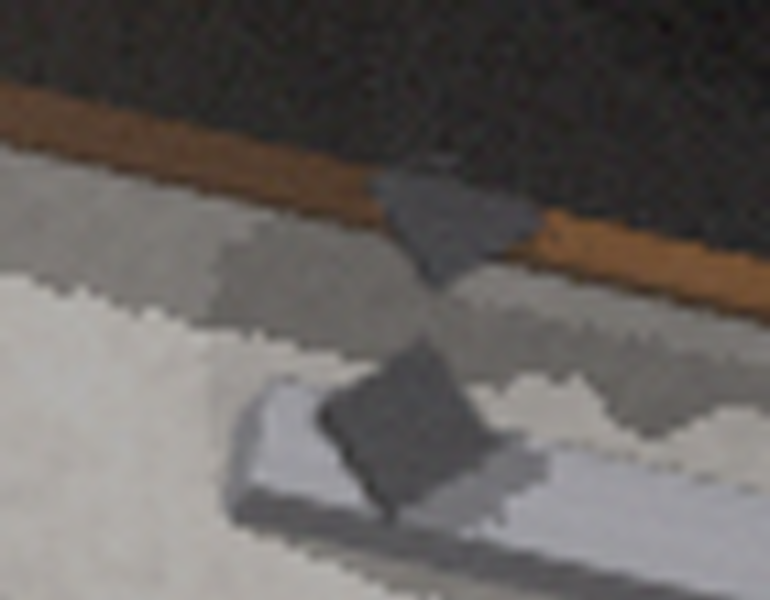

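```bash
python3 -c "
from m import *
f=lambda x,y:((x+.5)/11-.5+345,(y+.5)/11-.5+220)
S=lambda x,y,z=.042:((ray('scene',*f(x,y),z)[:2]*1000-C0)@E,(ray('scene',*f(x,y),z)[:2]*1000-C0)@[.9815,.1913])
print('ptr tip',S(436,290),'mark tip',S(422,338),'ptr c',S(456,212),'mark c',S(405,427))
print('ptr sides',S(370,182),S(545,215),'mark sides',S(318,412),S(495,440))
show()
"
```

```text
ptr tip (np.float64(179.0338487637947), np.float64(78.41564741639715)) mark tip (np.float64(178.03097735316214), np.float64(88.02100507085515)) ptr c (np.float64(180.18032476529152), np.float64(62.792487917939155)) mark c (np.float64(177.7858072286771), np.float64(105.2681969220214))
ptr sides (np.float64(163.63650833026088), np.float64(60.934308716838025)) (np.float64(196.3722780403657), np.float64(59.38546584010679)) mark sides (np.float64(161.79090670838477), np.float64(106.3412355939116)) (np.float64(194.21862250555247), np.float64(103.69732708392752))
t 10.65 tray 179.88 tool 178.97 z 0.0647 F_y -0.17 Fz 0.38 [[111.4, 91.2], [112.2, 93.4]]
```

The offset is about 1 mm, and I see no drift. I'll lift straight out and recheck.

jog_arm(commands=[[-1,[0,0,-0.01],0],[-1,[0,0,-0.03],0],[-1,[0,0,-0.06],0],[-1,[0,0,-0.1],0],[-1,[0,0,-0.14],0],[-1,[0,0,-0.18],0],[-1,[0,0,-0.21],0],[-1,[0,0,-0.23],0],[-1,[0,0,-0.24],0],[-1,[0,0,-0.24],0]])

```text
time: 11.7
position: [0.4847, 0.1033, 0.2578]
tcp_rot: [[-0.981, -0.192, 0.005], [-0.192, 0.981, 0.001], [-0.005, 0.0, -1.0]]
wrist_force: [-0.4, 0.2, -0.0]
grip_width: 0.0857
```

```bash
python3 -c "
from m import *
show();p=show()
q,W,o=lids('side'); print([x[2] for x in o]); v,u=[int(i) for i in (420/2,560/2)]
i=arm.camera_info('side'); R,t=np.array(i['R']),np.array(i['t'])
c=i['K']@(R@np.array([.567,.122,.042])+t); c=(c[:2]/c[2]).astype(int); print(c)
a,b=c-[32,24]; print(a,b)
cv2.imwrite('pics/d.png',np.hstack([cv2.resize(q[b:b+48,a:a+64,::-1],(800,600),interpolation=cv2.INTER_CUBIC)]))"
```

```text
t 11.7 tray 180.06 tool 179.09 z 0.2566 F_y 0.09 Fz -0.48 [[112.2, 91.3], [111.1, 94.0]]
t 11.75 tray 179.9 tool 179.05 z 0.2559 F_y 0.11 Fz -0.97 [[111.5, 91.2], [111.2, 93.5]]
[array([514.9, -66.8])]
[216 335]
184 311
```

View pics/d.png

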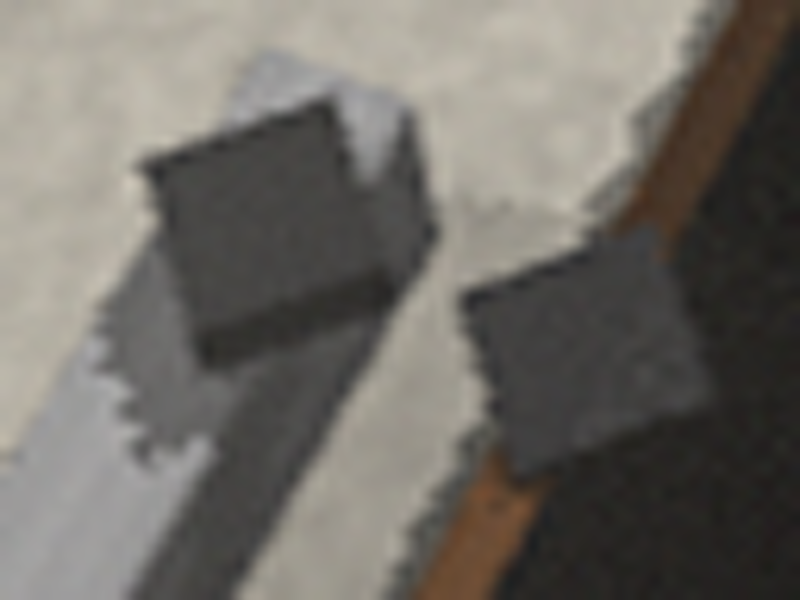

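```bash
python3 -c "
from m import *
B=[.9815,.1913]
def S(x,y,z=.0448):
    w=ray('side',(x+.5)/12.5-.5+184,(y+.5)/12.5-.5+311,z)[:2]*1000-C0; return np.round([w@E,w@B],1)
M=[(150,165),(330,97),(390,268),(205,335)];P=[(465,297),(655,228),(712,388),(520,478)]
for L in(M,P): print([S(*x) for x in L], np.mean([S(*x) for x in L],0))
"
```

```text
[array([178.7, 120.2]), array([162.6, 105. ]), array([179.4,  87.6]), array([195. , 103.2])] [178.925 104.   ]
[array([179.2,  77.8]), array([162.9,  61.4]), array([178.3,  46.3]), array([196.4,  61.5])] [179.2   61.75]
```

```bash
python3 -c "
from m import *
show();print(arm.sign_off())"
```

```text
t 11.85 tray 179.97 tool 178.98 z 0.2555 F_y 1.06 Fz -0.65 [[111.2, 91.5], [111.3, 93.5]]
the job is handed in; nothing more can be done
None
```

The tray is at rest with its pointer opposite the wedge, within about 1 mm, and I handed the job in at about 11.9 s of the 40 s allowed.

- **Motion:** I pushed the tray once on the left pad at about 30 mm/s, and it coasted with the tool following in the gap. I then braked it once on the right pad, with the tool moving at about 10 mm/s. After centring the tool in the gap, I lifted it straight out.
- **Rest check:** The scene camera put the tray at 179.7–180.1 mm of travel from 9.35 s until I handed in, so I saw no drift. The gripper was about 0.26 m above the counter and touching nothing.
- **Pointer check:** The two cameras disagree slightly. The scene view puts the pointer 1.0 mm past the wedge judging by the tips, or 2.4 mm judging by the centres of the two diamonds. The side view puts it between −0.2 and +0.3 mm. I left it there instead of risking another nudge.
- **Forces and contact:** The wrist force readings I saw stayed within about 1.5 N, though they are only taken at the end of each move. The tray stayed about 39 mm short of the cross-bar. The tool path kept clear of the mat, the lids, the mug, the bottle and the jar.

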